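Depth-gauge a coupling and present the rod tip in the optical reading gate

TASK

Pick up the flat depth gauge lying on the shelf and slide its rod gently into the guide tube of the coupling until the gauge's stop collar rests against the tube's mouth, then draw the rod right out again. Carry the gauge to the optical reading gate and finish still holding it there in the gripper, rod level, with the rod's tip in the light gap midway between the two round windows and at the height of their centres, touching nothing of the gate. Leave the other things on the shelf where they are.

Things in the scene. Friction and masses are not known exactly. Their poses are not given: they have to be found in the camera images.
- gauge: the depth gauge, loose, about 170 g, lying flat and 9 mm thick all over: a flat brass handle plate 60 long x 22 wide x 9 mm, then a flat steel stop collar (8 mm along the rod, 50 mm wide across, 9 mm thick), then a straight round steel rod 9 mm in diameter and 80 mm long with dark ring marks. Origin on its underside below the handle's centre; x runs along the rod from handle to tip, y across the handle, z up. It balances some 25 mm ahead of the handle's centre.
- gauge_handle (a point): centre of the flat handle, half-way up its 9 mm thickness, the place to grip it across its 22 mm width; axes as gauge
- gauge_collar (a point): on the rod's axis at the collar's front face (the face that stops on the tube), 38 mm ahead of the handle's centre; axes as gauge
- gauge_tip (a point): end of the rod on its axis, 118 mm ahead of the handle's centre, 80 mm ahead of the collar's front face; axes as gauge
- fixture: fixed: a dark steel pipe coupling (86 mm outside diameter, 85 mm long, top 123 mm above the table) lying level in a grey saddle (base 100 x 100 mm), with a slim level guide tube standing 38 mm out of its front face. Origin on the table, 60 mm behind the tube's mouth and 80 mm below its axis; x points into the tube (from the mouth inward), z up. It may stand left or right on the table, changing places with the gate.
- tube_mouth (a point): centre of the guide tube's mouth, on the plane of its flat rim, 80 mm above the table; x points straight into the tube. The rim is 48 mm in diameter, the opening 31 mm, narrowing within 12 mm to a straight 15 mm bore, open at its far end 97 mm behind the mouth, so that the 80 mm rod meets no bottom and only the collar stops it.
- gate: fixed: the optical reading gate, a grey U of two box heads (each 56 x 36 mm, tops 117 mm above the table) on a base 56 x 136 mm, 40 mm high, with a clear light gap 64 mm wide between the heads, open at front, back and top. Origin on the table below its middle; x runs through the gap from front to back, y from one head to the other, z up.
- read_point (a point): the middle of the light gap, half-way between the two round 28 mm windows and at the height of their centres, 90 mm above the table; axes as gate
- bumper_mid (a point): centre of a rubber bumper ring, 90 mm outside diameter, 20 mm high, lying flat; leave alone
- spanner_grip (a point): a point on the handle of a steel spanner 140 mm long lying flat; leave alone
- mandrel_mid (a point): centre of a steel drift mandrel, 42 mm thick, 130 mm tall, standing upright; leave alone
- torch_mid (a point): centre of a torch, 44 mm head, 130 mm tall, standing on its head; leave alone
- nut_mid (a point): centre of a short steel sleeve, 64 mm outside diameter, 35 mm high, standing on end; leave alone
- cap_mid (a point): centre of a black thread-protector cap, 80 mm across, 30 mm high; leave alone
- tin_mid (a point): centre of a flat metal tin 70 x 50 x 30 mm; leave alone
Mind the look-alikes: they are no part of the job. What is shaped like the gauge but red is not meant. What is shaped like the gate but red is not meant.

How it is judged:
By the outcome, as a careful person would: the job done as asked, in the order asked, and still so for the second after the job is handed in, while the arm keeps its last pose, push and grip.
It also fails if it takes over 48 s, if anything falls off the work surface, if the arm or the gripper's body presses on something with over 40 N, if the wrist force passes 120 N, or if a joint passes its speed limit or range.

ROBOT

A 6-joint arm with a two-finger parallel gripper is mounted at the origin on the work surface. World frame = base frame: x ahead of the robot, y to its left, z up, the work surface at z = 0. Lengths are in mm, angles in rad, forces in N, time in s.
With the tool pointing down it reaches from about 300 to 950 mm from the base axis. Payload 3.1 kg.
Tool frame: the origin (TCP) lies at the very end of the fingers, on their centre line; the grasp point (between the pads) lies 19 mm behind it; z points along the fingers, y is the line along which they close (so a half turn about z gives the same grasp; the last joint's range is limited). The gripper opens to 85 mm and grips with 20 to 120 N. Pads are 22 mm wide; open, the fingers measure 114 mm over their backs; the gripper's body (76 mm by 85 mm) begins 54 mm behind the grasp point. The pads swing forward as they close: fully open they stand 13 mm farther back than shut.
Start: joints at [1.209, 0.308, 1.634, -0, 1.2, -0.07], TCP at [179.824, 598.578, 231.272] pointing down, gripper open.
Joint ranges: [-3.06, 3.06], [-0.79, 1.96], [0.05, 2.63], [-1.19, 4.34], [0.05, 2.64], [-2.94, 2.94]. Speed limits (rad/s): [2.79, 2.79, 3.14, 3.14, 3.14, 3.14].

INTERFACE

Orientations are given as a rotation vector (axis times angle).
In Python, from workcell import arm gives the robot as it stands.
- The arm moves only by the tool move_arm, never from a script. Its argument "motion" is text: rows parted by semicolons, each of 7 numbers parted by spaces: the shift along the tool's x, y, z in cm, then the turn, a rotation vector about the tool's x, y, z in rad, then the closure in counts, from 0 (fully open) to 255 (shut). A call has 1 to 8 rows; each row is the pose to reach, as a shift and turn from the pose commanded when the call began, along the tool's axes at that moment; what a row does not reach only later rows make up. A row lasts 1/12 s, in which the tool goes at most 41.7 mm and 7.16 degrees, less where a joint would pass 70% of its speed; a pose out of reach is approached as far as the arm can. A call with a gripper value outside its range is refused whole. The fingers move at their own pace and stop on an object; "squeeze" is the grip in N (left out, the last holds). Time passes only in rows, so rows that repeat a pose let the fingers close. It gives the time, the measured TCP pose, the force, the opening and the grip force at its end, in the units of the state.
- arm.sense(): the state, without advancing time (a new reading comes with each control period).
- arm.snapshot(name): name is "scene" or "top" or "wrist"; returns a dict with "image" (420x560x3 uint8, red, green, blue), "fx", "fy", "cx", "cy" (pixels), "dist" ([k1, k2, p1, p2, k3] as OpenCV has them; the pictures are not rectified), "R" (3x3) and "t" (3): a world point X has camera coordinates R X + t. Camera axes: x right, y down, z forward; pixel columns grow to the right and rows downward; lengths in mm; the calibration is good to about 2 mm. A picture is of the moment at which its call begins. There is no depth.
- arm.finish_job(): hands the job in; it is judged then, once.
Trained networks look in a picture, given as the dict that the camera call returned (one of the last four; its "shot" number tells which), for a name from the list of things; names that differ only in an ending like _2 or _b are one class to them, and where a whole thing is asked for, a point or a joint stands for the part that bears it (a point fixed in the world has none). Each returns a list of dicts, best first, with "p" (0 to 1); they miss things now and then, are a little off and sometimes report something else, mostly with a low value. They report only what shows in the picture. A call takes as long as a camera call. They do not tell look-alikes from the thing itself.
- arm.look_for(picture, label): "centre" ([row, column] in pixels, amid what is visible of it).
- arm.regions_of(picture, label): "mask" (420x560 bool, what is visible of it) and "centre" ([row, column] in pixels, amid what is visible of it).
- arm.mark_of(picture, label): "centre" ([row, column] in pixels: a listed point, or the origin of a listed thing).
The state is a dict: "t": time; "joints": joint angles; "qd": joint speeds; "effort": joint torques, N m; "eef_pos": TCP position; "ee_rot": TCP orientation; "ft_force": force on the tool from outside, world axes, zero at the start; "torque": the same for the moment, N m; "finger_gap": finger opening in mm; "grasp_force": force on a finger pad.
Only numpy, scipy, OpenCV 4.12 (cv2) and the standard library are available. Lean on these libraries where they do the work, as an engineer would, in place of code of your own. Each camera call takes 0.05 s, during which the arm holds its last target. There are 200 camera calls.

## Working session

There is one attempt and no reset: what is moved stays moved. The work goes in short steps, Python scripts to look and compute and a tool call to move; the robot and the scene stay as the last step left them, time stands still between calls to the robot, and variables do not carry over. Pictures are saved under pics/ and viewed, at most 13 in all, crops included, and the job is handed in when it is done.

Besides the shell and the picture viewer there is one more tool, called as name(argument=value, ...), one argument or row to a line, values as JSON. move_arm: Moves the arm, as the interface text tells. Its arguments: {"type":"object","properties":{"motion":{"type":"string"},"squeeze":{"type":"number"}},"required":["motion"]}

```bash
mkdir -p pics; ls
python3 - <<'E'
from workcell import arm
import cv2
for n in ("scene","top"):
    s=arm.snapshot(n); cv2.imwrite(f"pics/{n}0.png",s["image"][:,:,::-1])
    print(n,s["fx"],s["R"],s["t"],s["dist"])
    for l in("gauge","gauge_handle","gauge_tip","gauge_collar","tube_mouth","fixture","gate","read_point"):
        print(l,[(round(d["p"],2),[round(float(x),1) for x in d["centre"]]) for d in arm.mark_of(s,l)][:4])
print(arm.sense())
E
```

```text
pics
scene 465.4947041200855 [[-0.05257475  0.9986145  -0.00223036]
 [ 0.62889091  0.03137458 -0.77686026]
 [-0.77571394 -0.04224589 -0.62966909]] [   8.77299536 -291.69725073 1734.36056393] [-0.15665605  0.          0.          0.          0.        ]
gauge [(0.68, [224.1, 266.7])]
gauge_handle [(0.59, [218.4, 271.0]), (0.49, [183.0, 279.6]), (0.44, [236.0, 442.2])]
gauge_tip [(0.51, [246.6, 248.4]), (0.47, [205.7, 282.0])]
gauge_collar [(0.59, [220.8, 117.5]), (0.57, [187.4, 280.7])]
tube_mouth [(0.85, [202.7, 206.2])]
fixture [(0.96, [239.8, 202.1]), (0.27, [234.6, 444.8])]
gate [(0.82, [177.7, 395.0]), (0.68, [241.0, 365.0])]
read_point [(0.76, [218.4, 369.5]), (0.67, [284.1, 267.8]), (0.58, [153.2, 400.4]), (0.24, [216.1, 411.7])]
top 438.31368871227374 [[ 0.0186063  -0.99976344  0.01126396]
 [-0.98699682 -0.02016539 -0.15946986]
 [ 0.15965928 -0.00815035 -0.98713853]] [ -28.22441805  529.3142347  1080.92718993] [-0.07300563  0.          0.          0.          0.        ]
gauge [(0.85, [286.2, 272.6]), (0.83, [213.6, 283.4])]
gauge_handle [(0.86, [211.8, 280.5]), (0.85, [282.7,
[... 378 characters left out ...]
5.2]), (0.55, [296.7, 117.1])]
{'t': 0.9, 'joints': array([ 1.20928276e+00,  3.08082614e-01,  1.63382884e+00, -2.15121343e-05,
        1.19970459e+00, -6.97435041e-02]), 'qd': array([-0.000187  ,  0.0019092 ,  0.00128974, -0.00138419, -0.00069764,
        0.00165322]), 'effort': array([ 3.09861716e-04, -4.15273011e+01, -2.77090573e+01, -6.83792973e-05,
        8.75615569e-04, -1.65221769e-05]), 'eef_pos': array([179.83455599, 598.55785624, 231.26909187]), 'ee_rot': array([ 4.56673162e-01,  3.10820888e+00, -4.26318997e-05]), 'ft_force': array([ 0.29417845,  0.43433979, -0.24730779]), 'torque': array([-0.01265511, -0.03244366,  0.00421105]), 'grasp_force': 0.0, 'finger_gap': 85.49684770401932}
```

Run:
```python
import cv2
t=cv2.imread("pics/top0.png"); cv2.imwrite("pics/v1.png",cv2.resize(t[130:330,90:460],None,fx=2.15,fy=2.15,interpolation=cv2.INTER_CUBIC))
t=cv2.imread("pics/scene0.png"); cv2.imwrite("pics/v2.png",cv2.resize(t[120:330,90:490],None,fx=2,fy=2,interpolation=cv2.INTER_CUBIC))
```

```text
(no output)
```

View pics/v1.png

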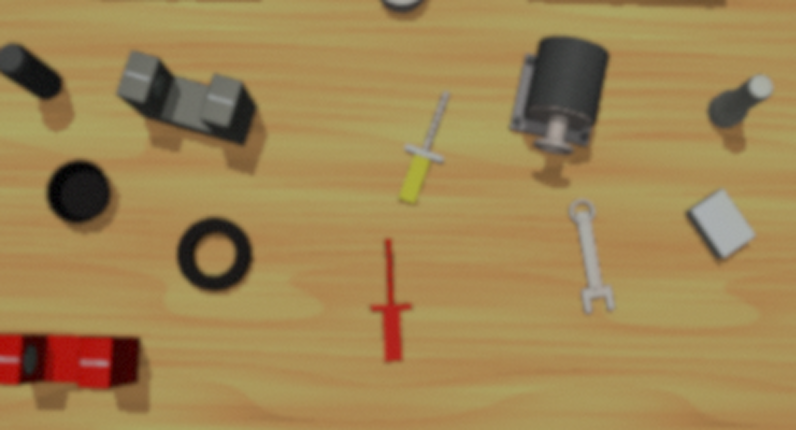

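View pics/v2.png

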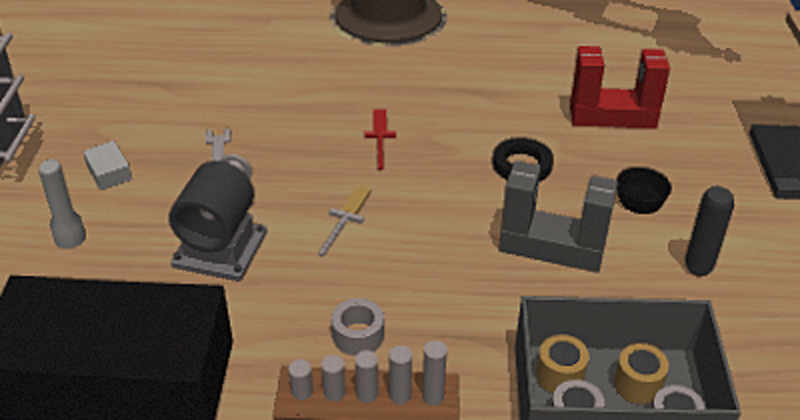

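Viewed: the brass gauge sits at top px about (row 211, col 281). The red look-alike at (283, 272) is excluded. The grey gate is at (177, 183) and the red one at (296, 131) is excluded. The coupling is at (183, 347), with its tube facing the robot.

```bash
cat > h.py <<'E'
import numpy as np, cv2
from workcell import arm
from scipy.spatial.transform import Rotation as Ro
def K(s): return np.array([[s["fx"],0,s["cx"]],[0,s["fy"],s["cy"]],[0,0,1.]])
def ray(s,rc):
    u=cv2.undistortPoints(np.array([[[rc[1],rc[0]]]],float),K(s),np.array(s["dist"],float))[0,0]
    R=np.array(s["R"]);return -R.T@np.array(s["t"]),R.T@np.array([u[0],u[1],1])
def onz(s,rc,z):
    c,d=ray(s,rc); return c+d*(z-c[2])/d[2]
def proj(s,P):
    P=np.atleast_2d(np.array(P,float))
    return cv2.projectPoints(P,cv2.Rodrigues(np.array(s["R"]))[0],np.array(s["t"],float),K(s),np.array(s["dist"],float))[0][:,0,::-1]
def marks(s,l,z,n=4):
    return [(round(float(d["p"]),2),np.round(d["centre"],1),np.round(onz(s,d["centre"],z)[:2],1)) for d in arm.mark_of(s,l)][:n]
def totool(T,P,yaw):
    """shift (cm, tool axes) and turn for TCP to world P with tool down, tool x-axis at world yaw"""
    R=T[:3,:3]
E
python3 - <<'E'
from h import *
np.set_printoptions(suppress=True)
for n in("scene","top"):
    s=arm.snapshot(n)
    for l,z in(("gauge",0),("gauge_handle",4.5),("gauge_collar",4.5),("gauge_tip",4.5),("tube_mouth",80),("fixture",0),("gate",0),("read_point",90)):
        print(n,l,*marks(s,l,z,2))
s=arm.snapshot("wrist"); cv2.imwrite("pics/w0.png",s["image"][:,:,::-1])
R=Ro.from_rotvec(arm.sense()["ee_rot"]).as_matrix()
c=-s["R"].T@s["t"]
print(R,"cam in tool",R.T@(c-arm.sense()["eef_pos"]),"\n",np.array(s["R"])@R,s["fx"])
E
```

```text
scene gauge (0.7, array([181.7, 279.2]), array([342.5,   4. ])) (0.64, array([223.2, 267.5]), array([542.7, -18. ]))
scene gauge_handle (0.73, array([219.5, 269.2]), array([531.7, -13.9])) (0.59, array([180.5, 279.2]), array([342.3,   4. ]))
scene gauge_collar (0.56, array([186.7, 282.1]), array([374.5,  14.8]))
scene gauge_tip (0.61, array([247.4, 250.4]), array([647.4, -55.5])) (0.56, array([205.5, 280.3]), array([467.1,  14.2]))
scene tube_mouth (0.68, array([204.7, 206.3]), array([ 566.8, -180.4]))
scene fixture (0.77, array([243.1, 201.6]), array([ 633.4, -189.9]))
scene gate (0.72, array([239.6, 364.6]), array([597.5, 251.1])) (0.6, array([180.5, 397.5]), array([315.9, 381.4]))
scene read_point (0.94, array([153.7, 401.5]), array([297.8, 383.2])) (0.63, array([220.3, 370.2]), array([621.3, 253.3]))
top gauge (0.64, array([287.9, 273.6]), array([337.1,  -0.3])) (0.53, array([213.6, 283. ]), array([532.8, -21.1]))
top gauge_handle (0.92, array([283.8, 271. ]), array([347.5,   6.6])) (0.55, array([211.6, 279.6]), array([537.2, -12. ]))
top gauge_collar (0.72, array([269.7, 270. ])
[... 186 characters left out ...]
), array([ 550.4, -179.9])) (0.34, array([177.2, 432.1]), array([ 621.5, -397.7]))
top fixture (0.62, array([183.8, 348.4]), array([ 617.8, -196.2]))
top gate (0.85, array([296.4, 126.5]), array([306.3, 382.1])) (0.59, array([180.1, 184.2]), array([618.8, 247. ]))
top read_point (0.64, array([175.6, 175.4]), array([608.9, 249.8])) (0.32, array([202. , 347.5]), array([ 550.8, -179. ]))
[[-0.95773093  0.28766554  0.00003568]
 [ 0.28766554  0.95773093  0.00001664]
 [-0.00002939  0.0000262  -1.        ]] cam in tool [  79.38613172   -0.73328155 -143.78186106] 
 [[-0.00067379  0.99999832  0.00170478]
 [-0.95220536 -0.00012084 -0.30545858]
 [-0.30545787 -0.00182912  0.95220384]] 304.17726523151293
```

move_arm(
  motion="-49.2 -45.7 -1.9 0 0 0.09 0;-49.2 -45.7 -1.9 0 0 0.09 0;-49.2 -45.7 -1.9 0 0 0.09 0;-49.2 -45.7 -1.9 0 0 0.09 0;-49.2 -45.7 -1.9 0 0 0.09 0;-49.2 -45.7 -1.9 0 0 0.09 0;-49.2 -45.7 -1.9 0 0 0.09 0;-49.2 -45.7 -1.9 0 0 0.09 0",
)

```text
t: 2.52
eef_pos: [349.0, 309.5, 241.1]
ee_rot: [0.595, 3.084, 0.001]
ft_force: [-0.4, 0.2, 0.3]
finger_gap: 85.4
grasp_force: 0.0
```

move_arm(
  motion="-26.6 -20.6 -0.9 0 0 0 0;-26.6 -20.6 -0.9 0 0 0 0;-26.6 -20.6 -0.9 0 0 0 0;-26.6 -20.6 -0.9 0 0 0 0;-26.6 -20.6 -0.9 0 0 0 0;-26.6 -20.6 -0.9 0 0 0 0;-26.6 -20.6 -0.9 0 0 0 0;-26.6 -20.6 -0.9 0 0 0 0",
)

```text
t: 3.18
eef_pos: [517.6, 21.6, 250.1]
ee_rot: [0.597, 3.083, 0.001]
ft_force: [0.5, 0.3, 0.1]
finger_gap: 85.4
grasp_force: 0.0
```

Run:
```python
from h import *
np.set_printoptions(suppress=True)
st=arm.sense();print(st["eef_pos"],st["ee_rot"],st["qd"].max())
s=arm.snapshot("wrist"); cv2.imwrite("pics/w1.png",cv2.resize(s["image"][:,:,::-1],(800,600),interpolation=cv2.INTER_CUBIC))
np.savez("w1.npz",**{k:np.array(s[k]) for k in("image","fx","fy","cx","cy","dist","R","t")})
for l,z in(("gauge",0),("gauge_handle",4.5),("gauge_collar",4.5),("gauge_tip",4.5),("tube_mouth",80),("fixture",0),("gate",0),("read_point",90)):
        print(l,*marks(s,l,z,2))
```

```text
[517.64837287  21.62629254 250.05097919] [0.59661946 3.08349654 0.00056236] 0.4361638079946521
gauge (0.85, array([202.9, 259.7]), array([537.8, -19.1])) (0.55, array([ 50.7, 212.2]), array([346.4,   2.1]))
gauge_handle (0.94, array([202.4, 259.3]), array([535.9, -18.5])) (0.62, array([ 49.1, 211. ]), array([345.5,   2.1]))
gauge_collar (0.95, array([ 78.1, 225.2]), array([380. ,   4.2])) (0.58, array([228.7, 259.6]), array([570.5, -32.9]))
gauge_tip (0.85, array([282.6, 266. ]), array([651. , -57.3]))
tube_mouth (0.95, array([285.6, 137.4]), array([ 558.2, -179.8]))
fixture
gate (0.65, array([188.4, 468.4]), array([623.4, 248. ])) (0.38, array([218.9,  99.2]), array([ 475.8, -234.5]))
read_point (0.81, array([203.5, 519.5]), array([619.1, 251. ]))
```

View pics/w1.png

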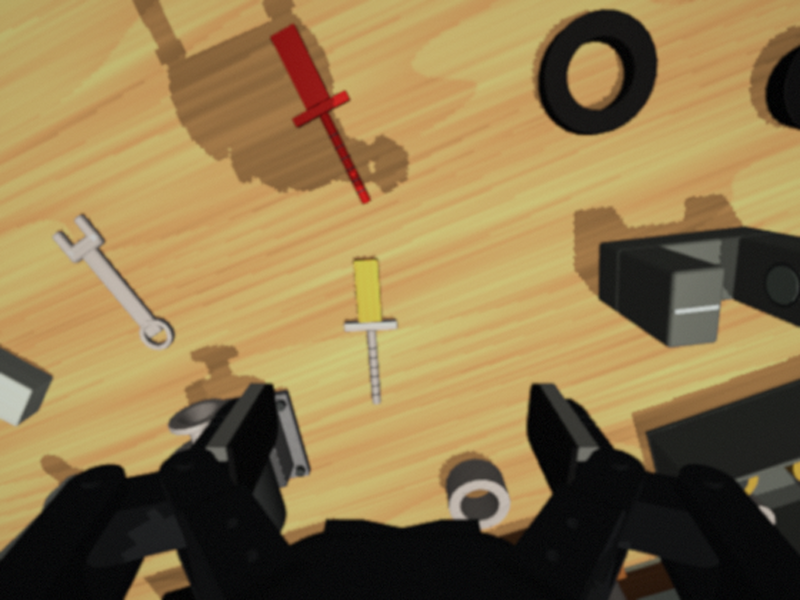

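The brass gauge, pointing ahead at view px (row 290, col 368), is the one meant. The red one at (75, 300) is not. The gate's head shows at (290, 690) and the tube mouth at (408, 195).

```bash
cat >> h.py <<'E'
def gaugefit(s,z=6,seed=None):
    rs=arm.regions_of(s,"gauge")
    for r in rs:
        m=r["mask"].copy()
        if seed is not None and np.hypot(*(np.array(r["centre"])-seed))>60: continue
        img=s["image"].astype(int); px=np.argwhere(m)
        c=img[m]; red=(c[:,0]>1.6*c[:,1]).mean()
        if red>.4: continue
        yel=(c[:,2]<0.55*c[:,1])
        W=np.array([onz(s,p,z)[:2] for p in px]); Y=W[yel]; h=Y.mean(0)
        far=W[np.argmax(((W-h)**2).sum(1))]
        d=far-h; d/=np.linalg.norm(d)
        rod=W[((W-h)@d)>50]; d=rod.mean(0)-h; yaw=np.degrees(np.arctan2(d[1],d[0]))
        d/=np.linalg.norm(d)
        e=(Y-h)@d
        return dict(p=r["p"],handle=h,span=(e.min(),e.max()),yaw=yaw,tip=((W-h)@d).max(),n=len(px),ny=int(yel.sum()))
E
python3 - <<'E'
from h import *
np.set_printoptions(suppress=True,precision=1)
s=arm.snapshot("wrist"); print(gaugefit(s,7,np.array([225,260])))
print(arm.sense()["eef_pos"])
E
```

```text
{'p': 0.66, 'handle': array([534.7, -20.4]), 'span': (np.float64(-29.826019467189923), np.float64(31.02098699199364)), 'yaw': np.float64(-18.828199610674776), 'tip': np.float64(119.40916415601255), 'n': 1386, 'ny': 754}
[516.4  24.9 249.7]
```

move_arm(
  motion="-3.4 -3.4 18.5 0 0 -0.054 110;-3.4 -3.4 18.5 0 0 -0.054 110;-3.4 -3.4 18.5 0 0 -0.054 110;-3.4 -3.4 18.5 0 0 -0.054 110;-3.4 -3.4 18.5 0 0 -0.054 110;-3.4 -3.4 18.5 0 0 -0.054 110;-3.4 -3.4 18.5 0 0 -0.054 110",
  squeeze=60,
)

```text
t: 4.32
eef_pos: [534.4, -19.9, 63.4]
ee_rot: [-0.512, -3.096, 0.0]
ft_force: [-0.2, 0.1, 0.6]
finger_gap: 48.5
grasp_force: 0.0
```

Run:
```python
from h import *
np.set_printoptions(suppress=True,precision=3)
s=arm.snapshot("wrist"); cv2.imwrite("pics/w2.png",s["image"][:,:,::-1])
print(gaugefit(s,7),marks(s,"gauge_handle",4.5),marks(s,"gauge_tip",4.5))
st=arm.sense();print(st["eef_pos"],st["ee_rot"],st["finger_gap"],Ro.from_rotvec(st["ee_rot"]).as_matrix())
```

```text
{'p': 0.81, 'handle': array([534.422, -20.251]), 'span': (np.float64(-29.274098036015623), np.float64(31.56408129701533)), 'yaw': np.float64(-18.92955711910862), 'tip': np.float64(120.45440238440167), 'n': 4349, 'ny': 2543} [(0.86, array([233., 281.]), array([534.9, -21.4]))] [(0.64, array([369.8, 283.5]), array([653. , -59.4])), (0.61, array([116.1, 294.4]), array([462. ,  12.4]))]
[538.007 -20.188  67.333] [0.51  3.095 0.   ] 49.07581600825045 [[-0.947  0.321  0.005]
 [ 0.321  0.947 -0.001]
 [-0.005  0.001 -1.   ]]
```

View pics/w2.png

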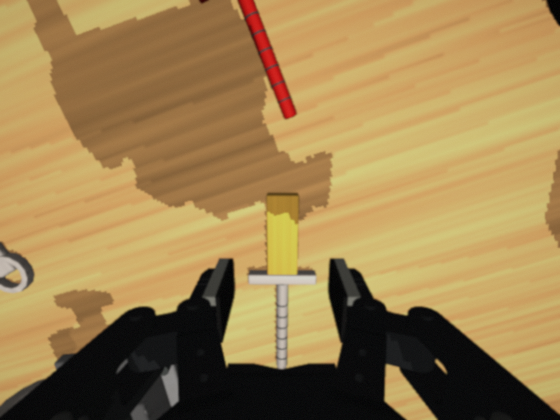

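View: the gauge lies centred between the open fingers, handle at (233, 281).

move_arm(
  motion="0 0 2.5 0 0 0 110;0 0 4.5 0 0 0 110;0 0 5.4 0 0 0 110;0 0 5.8 0 0 0 110;0 0 5.9 0 0 0 110;0 0 5.9 0 0 0 110",
)

```text
t: 5.02
eef_pos: [536.7, -20.5, 6.6]
ee_rot: [0.512, 3.098, 0.0]
ft_force: [0.2, -0.8, -0.3]
finger_gap: 48.7
grasp_force: 0.0
```

move_arm(
  motion="0 0 0.3 0 0 0 150;0 0 0.45 0 0 0 190;0 0 0.45 0 0 0 255;0 0 0.45 0 0 0 255;0 0 0.45 0 0 0 255;0 0 0.45 0 0 0 255;0 0 0.45 0 0 0 255",
  squeeze=70,
)

```text
t: 5.6
eef_pos: [536.6, -20.6, 2.0]
ee_rot: [0.512, 3.098, 0.0]
ft_force: [-0.9, 0.6, 5.0]
finger_gap: 19.5
grasp_force: 69.0
```

move_arm(
  motion="0 0 -0.5 0 0 0 255;0 0 -2 0 0 0 255;0 0 -5 0 0 0 255;1 -2 -8.5 0 0 -0.03 255;2 -4.5 -12 0 0 -0.06 255;3.2 -7 -15.5 0 0 -0.1 255;4.1 -8.4 -18.5 0 0 -0.1 255;4.1 -8.8 -19.8 0 0 -0.1 255",
)

```text
t: 6.27
eef_pos: [467.7, -92.5, 202.9]
ee_rot: [0.359, 3.118, -0.003]
ft_force: [1.7, -0.6, -1.8]
finger_gap: 19.5
grasp_force: 69.0
```

move_arm(
  motion="0 0 0 0 0 0 255;0 0 0 0 0 0 255",
)

```text
t: 6.43
eef_pos: [468.6, -90.8, 199.4]
ee_rot: [0.358, 3.12, 0.0]
ft_force: [-0.1, 0.2, -2.8]
finger_gap: 19.7
grasp_force: 69.0
```

Run:
```python
from h import *
np.set_printoptions(suppress=True,precision=3)
st=arm.sense();print(st["eef_pos"],st["ee_rot"],st["finger_gap"],st["grasp_force"])
for n in("wrist","scene","top"):
    s=arm.snapshot(n)
    cv2.imwrite(f"pics/{n}3.png",s["image"][:,:,::-1])
    np.savez(f"{n}3.npz",**{k:np.array(s[k]) for k in("image","fx","fy","cx","cy","dist","R","t")})
    for l,z in(("gauge_handle",202),("gauge_collar",202),("gauge_tip",202),("tube_mouth",80),("read_point",90)): print(n,l,*marks(s,l,z,2))
    if n=="wrist": m=arm.regions_of(s,"fixture"); print([(r["p"],r["centre"],r["mask"].sum()) for r in m])
```

```text
[468.552 -90.796 199.37 ] [0.358 3.12  0.   ] 19.74834533673106 68.97589445114136
wrist gauge_handle (0.92, array([272.8, 282.7]), array([467.5, -90.7])) (0.61, array([ 50.8, 347.8]), array([372.1, -40.5]))
wrist gauge_collar (0.86, array([333. , 283.2]), array([504.6, -99. ])) (0.8, array([ 87., 353.]), array([386.7, -40.7]))
wrist gauge_tip (0.58, array([163. , 371.4]), array([421.1, -37.6]))
wrist tube_mouth (0.86, array([311.8, 216. ]), array([ 562., -182.]))
wrist read_point
[(0.68, [346.9, 252.7], np.int64(976))]
scene gauge_handle (0.71, array([147.7, 246.3]), array([468.8, -76.6])) (0.64, array([181.2, 280.3]), array([617.3,  22.8]))
scene gauge_collar (0.72, array([187.3, 282.8]), array([641.7,  30.1])) (0.59, array([152. , 241.5]), array([490.7, -87. ]))
scene gauge_tip (0.65, array([173.5, 223.5]), array([ 591.5, -119.9])) (0.47, array([203.9, 283.2]), array([704.7,  34.1]))
scene tube_mouth (0.59, array([206.6, 209.7]), array([ 574.4, -169.7]))
scene read_point (0.62, array([153.2, 403.2]), array([294.5, 389.1]))
top gauge_handle (0.46, array([284.6, 272.5]), array([346.4,   0.7])) (0.39, array([226.7, 313.8]), array([473.1, -86.8]))
top gauge_collar (0.64, array([272.3, 271.7]), array([372.5,   3. ]))
top gauge_tip (0.64, array([241.5, 266.9]), array([438.7,  14.9]))
top tube_mouth (0.7, array([122.9, 276.2]), array([755.6,   1.5]))
top read_point (0.83, array([296.5, 117.2]), array([308.9, 374.2]))
```

View pics/wrist3.png

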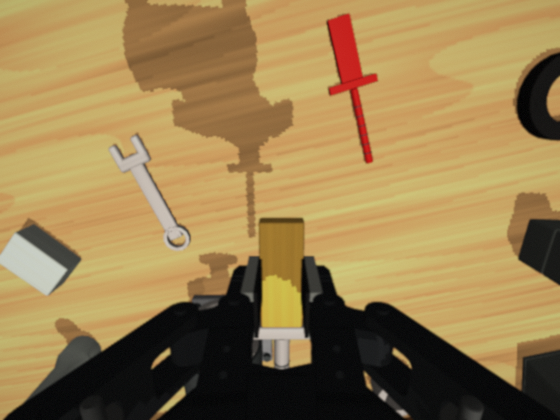

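The gauge is held straight; the handle is at (273, 283) between the closed fingers. I'll fit models of the fixture and gate to the clear first pictures to get yaw.

```bash
cat > fit.py <<'E'
from h import *
from scipy.optimize import differential_evolution as DE
def load(npz,png=None):
    d=dict(np.load(npz)); 
    if png: d["image"]=cv2.imread(png)[:,:,::-1]
    g=cv2.GaussianBlur(d["image"].astype(np.float32),(0,0),1.2)
    gx=cv2.Sobel(g,cv2.CV_32F,1,0);gy=cv2.Sobel(g,cv2.CV_32F,0,1)
    d["g"]=np.minimum(np.sqrt(gx**2+gy**2).max(2),150); return d
V=[load("top3.npz","pics/top0.png"),load("scene3.npz","pics/scene0.png"),load("w1.npz")]
th=np.linspace(0,2*np.pi,60)
circ=lambda x,r:np.c_[x+0*th,r*np.cos(th),80+r*np.sin(th)]
def box(x0,x1,y0,y1,z0,z1): return np.array([[x,y,z] for x in(x0,x1) for y in(y0,y1) for z in(z0,z1)],float)
FX=[np.r_[circ(38,43),circ(123,43)],circ(0,24)]
GT=[box(-28,28,-68,-32,40,117),box(-28,28,32,68,40,117),box(-28,28,-68,-32,117,117),box(-28,28,32,68,117,117),box(-28,28,-68,68,0,40)]
def tf(P,p):
    c,s=np.cos(p[2]),np.sin(p[2]); return np.c_[p[0]+c*P[:,0]-s*P[:,1],p[1]+s*P[:,0]+c*P[:,1],P[:,2]]
def dense(h):
    q=np.r_[h,h[:1]]; return np.concatenate([a+(b-a)*np.linspace(0,1,max(2,int(np.hypot(*(b-a)))))[:,None] for a,b in zip(q,q[1:])])
def outl(v,P,p): return dense(cv2.convexHull(proj(v,tf(P,p))[:,::-1].astype(np.float32))[:,0])
def cost(p,M,vs):
    t=0
    for v in vs:
        for P in M:
            o=outl(v,P,p); t-=cv2.remap(v["g"],o[:,:1].astype(np.float32),o[:,1:].astype(np.float32),cv2.INTER_LINEAR).mean()
    return t
if __name__=="__main__":
    np.set_printoptions(suppress=True,precision=2)
    W=[]
    for M,b,sets in((FX,[(540,575),(-195,-165),(-.5,.05)],([0],[1],[0,1])),(GT,[(595,630),(235,265),(-.6,0)],([0],[1],[2],[0,1,2]))):
        for k in sets:
            r=DE(cost,b,args=(M,[V[i] for i in k]),seed=1,maxiter=40,popsize=12); print(k,r.x[:2],np.degrees(r.x[2]),r.fun)
        W.append((M,r.x))
    ims=[]
    for v,(r0,c0) in((V[0],(140,90)),(V[1],(160,120))):
        a=cv2.resize(v["image"][r0:r0+130,c0:c0+330,::-1].copy(),None,fx=2.4,fy=2.4,interpolation=cv2.INTER_CUBIC)
        for M,x in W:
            for P in M: cv2.polylines(a,[((outl(v,P,x)-[c0,r0]+.5)*2.4).astype(int)],True,(0,255,0),1)
        ims.append(a[:299])
    cv2.imwrite("pics/fit.png",np.vstack(ims))
E
time python3 fit.py
```

```text
[0] [ 559.74 -175.71] -13.806692105706302 -222.6249237060547
[1] [ 564.43 -176.54] -13.418149357463985 -204.67898559570312
[0, 1] [ 560.43 -177.42] -12.919160727755026 -414.49993896484375
[0] [614.05 249.49] -15.14898139204833 -545.6834716796875
[1] [617.34 251.6 ] -14.263566156897355 -605.6649169921875
[2] [617.03 248.85] -15.323433564959082 -354.75933837890625
[0, 1, 2] [616.63 249.94] -15.125581225796605 -1447.4378662109375
real	0m4.529s
user	0m4.897s
sys	0m0.125s
```

View pics/fit.png

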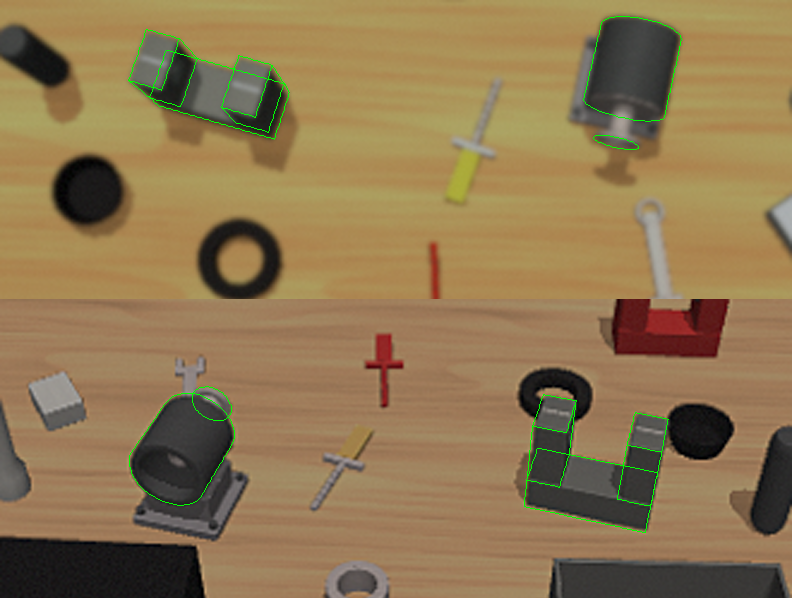

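Overlay matches both: rim at view (142, 616) and (403, 211), gate edges aligned. One rim-only check in the wrist picture follows, plus the move numbers.

Run:
```python
from fit import *
np.set_printoptions(suppress=True,precision=2)
for k in([2],[0],[1],[0,1,2]):
    r=DE(cost,[(550,572),(-190,-168),(-.24,-.22)],args=([circ(0,24)]+([circ(0,15.5)] if k==[2] else []),[V[i] for i in k]),seed=1,maxiter=40); print(k,r.x,r.fun)
v=V[2]; a=v["image"][230:370,60:240,::-1].copy(); a=cv2.resize(a,None,fx=4,fy=4,interpolation=cv2.INTER_CUBIC)
for x,c in(((561,-178.5,-.23),(0,255,0)),((558,-180,-.23),(255,0,255))): cv2.polylines(a,[((outl(v,circ(0,24),x)-[60,230]+.5)*4).astype(int)],True,c,1)
cv2.imwrite("pics/rim.png",a)
```

```text
[2] [ 561.32 -181.9    -0.22] -206.40567016601562
[0] [ 559.58 -173.04   -0.22] -94.4281234741211
[1] [ 564.22 -176.78   -0.23] -84.55768585205078
[0, 1, 2] [ 561.78 -177.59   -0.23] -281.4771423339844
```

View pics/rim.png

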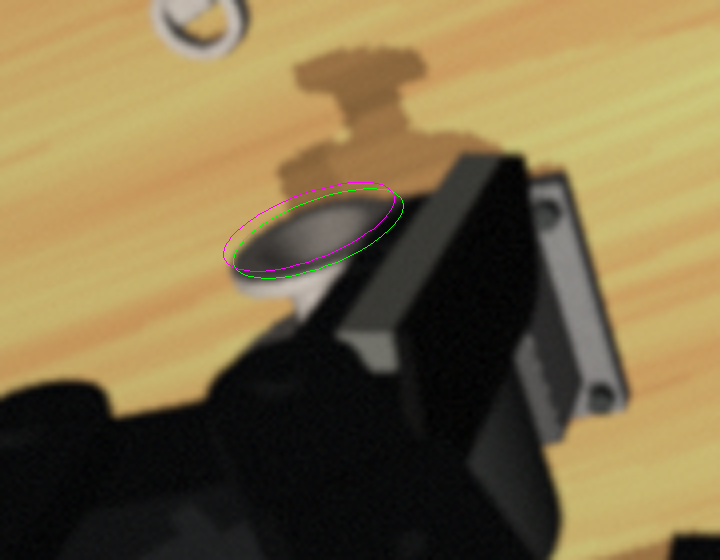

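move_arm(
  motion="1.5 -3 1 0 0 0 255;3 -5.5 2.5 0 0 0 255;3 -6.4 5 0 0 0 255;3 -6.4 8 0 0 0 255;3 -6.4 10.5 0 0 0 255;3 -6.4 12 0 0 0 255;3 -6.4 12.2 0 0 0 255;3 -6.4 12.2 0 0 0 255",
)

```text
t: 8.05
eef_pos: [424.1, -145.9, 76.3]
ee_rot: [-0.357, -3.119, -0.001]
ft_force: [0.7, 0.0, -1.5]
finger_gap: 19.1
grasp_force: 69.1
```

Run:
```python
from h import *
np.set_printoptions(suppress=True,precision=3)
st=arm.sense();print(st["eef_pos"],st["ee_rot"],st["ft_force"],st["torque"])
ims=[]
for n,(r0,c0) in(("scene",(150,160)),("wrist",(200,180))):
    s=arm.snapshot(n)
    R=Ro.from_rotvec(st["ee_rot"]).as_matrix(); P=[st["eef_pos"]+R@[2.2-q,0,-2.5] for q in(0,38,118)]
    print(n,"pred",proj(s,P).round(1).tolist())
    for l,z in(("gauge_collar",80),("gauge_tip",80),("tube_mouth",80)): print(l,*marks(s,l,z,2))
    a=cv2.resize(s["image"][r0:r0+100,c0:c0+130,::-1].copy(),None,fx=5.5,fy=5.5,interpolation=cv2.INTER_CUBIC)
    for p in proj(s,P): cv2.circle(a,tuple(((p[::-1]-[c0,r0]+.5)*5.5).astype(int)),3,(0,255,0),1)
    d=np.array([.9736,-.2284,0]);m=np.array([562,-179,80.])
    t=np.linspace(0,6.28,40)[:,None]; rim=m+24*np.cos(t)*[.2284,.9736,0]+24*np.sin(t)*[0,0,1]
    cv2.polylines(a,[((proj(s,rim)[:,::-1]-[c0,r0]+.5)*5.5).astype(int)],True,(255,0,255),1)
    ims.append(a[:300] if n=="wrist" else a[:300])
cv2.imwrite("pics/pre.png",np.vstack(ims))
```

```text
[ 424.081 -145.922   76.303] [-0.357 -3.119 -0.001] [ 0.683  0.043 -1.453] [ 0.036  0.028 -0.002]
scene pred [[174.5, 226.8], [181.8, 222.0], [198.4, 211.2]]
gauge_collar (0.73, array([182.7, 223.3]), array([ 464.7, -149.3])) (0.58, array([187.3, 281. ]), array([478.7,  17. ]))
gauge_tip (0.72, array([203.6, 281. ]), array([552. ,  20.8])) (0.56, array([198.9, 211.5]), array([ 540.9, -170.5]))
tube_mouth (0.72, array([203.3, 207.4]), array([ 560.6, -178.4]))
wrist pred [[264.2, 283.6], [324.3, 283.4], [425.3, 283.1]]
gauge_collar (0.93, array([331.4, 279.6]), array([ 462.2, -157. ])) (0.89, array([119.4, 478.2]), array([370.4, -43.2]))
gauge_tip (0.88, array([221.5, 491.1]), array([421.9, -38.4]))
tube_mouth (0.33, array([276.3, 283.4]), array([ 428.3, -147. ]))
```

View pics/pre.png

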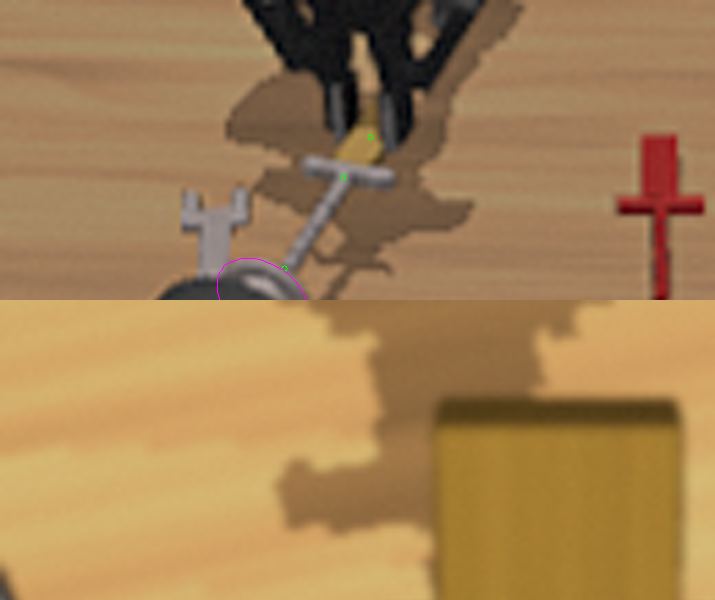

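View: the rod's tip is just short of the rim at view (268, 285), in line with the mouth.

move_arm(
  motion="-0.7 0 -0.12 0 0 0 255;-1.4 0 -0.12 0 0 0 255;-2.1 0 -0.12 0 0 0 255;-2.8 0 -0.12 0 0 0 255;-3.4 0 -0.12 0 0 0 255;-4 0 -0.12 0 0 0 255;-4.5 0 -0.12 0 0 0 255;-4.5 0 -0.12 0 0 0 255",
)

```text
t: 9.12
eef_pos: [470.2, -156.9, 78.4]
ee_rot: [0.357, 3.12, -0.001]
ft_force: [0.8, -0.0, -1.6]
finger_gap: 19.6
grasp_force: 69.1
```

move_arm(
  motion="-0.7 0 0.08 0 0 0 255;-1.4 0 0.08 0 0 0 255;-2.1 0 0.08 0 0 0 255;-2.8 0 0.08 0 0 0 255;-3.5 0 0.08 0 0 0 255;-4.2 0 0.08 0 0 0 255;-4.9 0 0.08 0 0 0 255;-4.9 0 0.08 0 0 0 255",
)

```text
t: 9.78
eef_pos: [518.6, -168.1, 77.9]
ee_rot: [0.357, 3.119, -0.001]
ft_force: [-0.1, -0.5, -1.2]
finger_gap: 19.5
grasp_force: 69.1
```

Free so far. Approaching contact slowly.

move_arm(
  motion="-0.2 0 0 0 0 0 255;-0.4 0 0 0 0 0 255;-0.55 0 0 0 0 0 255;-0.7 0 0 0 0 0 255;-0.8 0 0 0 0 0 255;-0.8 0 0 0 0 0 255",
)

```text
t: 10.28
eef_pos: [524.4, -169.3, 77.6]
ee_rot: [0.357, 3.121, -0.0]
ft_force: [-0.3, -0.1, -2.1]
finger_gap: 19.0
grasp_force: 69.1
```

move_arm(
  motion="-0.1 0 0 0 0 0 255;-0.2 0 0 0 0 0 255;-0.25 0 0 0 0 0 255;-0.25 0 0 0 0 0 255",
)

```text
t: 10.62
eef_pos: [525.4, -169.5, 77.1]
ee_rot: [-0.356, -3.118, -0.001]
ft_force: [-3.0, -0.5, 0.1]
finger_gap: 19.4
grasp_force: 69.3
```

move_arm(
  motion="-0.1 0 0 0 0 0 255;-0.15 0 0 0 0 0 255;-0.15 0 0 0 0 0 255;-0.15 0 0 0 0 0 255",
)

```text
t: 10.95
eef_pos: [525.4, -169.5, 76.8]
ee_rot: [-0.355, -3.115, -0.001]
ft_force: [-6.7, 0.1, 1.9]
finger_gap: 19.3
grasp_force: 69.5
```

Run:
```python
from h import *
st=arm.sense();print(st["eef_pos"],st["ft_force"],st["torque"])
s=arm.snapshot("scene"); a=s["image"][150:250,150:260,::-1]
cv2.imwrite("pics/ins.png",cv2.resize(a,None,fx=6,fy=6,interpolation=cv2.INTER_CUBIC))
```

```text
[ 525.44456283 -169.53642173   76.78139356] [-6.73328203  0.05397906  1.92764808] [0.09107097 1.04715579 0.12234796]
```

View pics/ins.png

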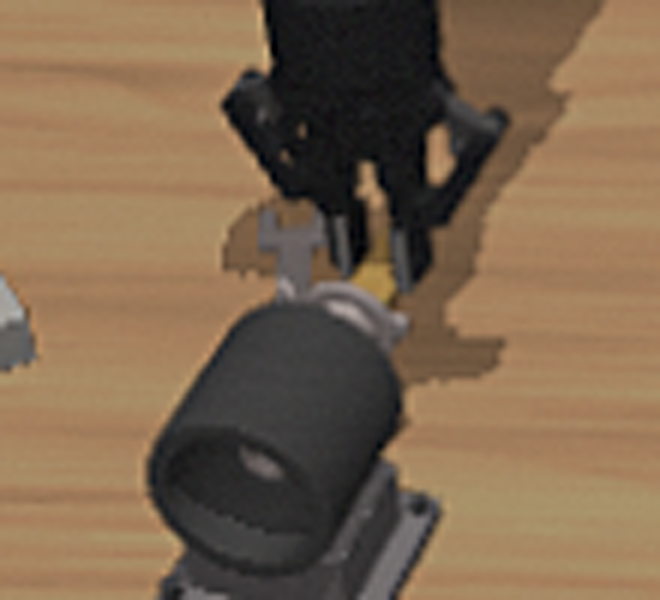

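View: the collar lies flat against the rim (view 310, 380); position is stationary while the axial force rises to 6.7 N. It is seated, so I'm withdrawing.

move_arm(
  motion="0.4 0 0 0 0 0 255;1 0 0 0 0 0 255;2 0 0 0 0 0 255;3 0 0 0 0 0 255;4 0 0 0 0 0 255;5 0 0 0 0 0 255;6 0 0 0 0 0 255;6.5 0 0 0 0 0 255",
)

```text
t: 11.67
eef_pos: [462.7, -154.8, 77.2]
ee_rot: [-0.357, -3.12, -0.001]
ft_force: [-0.1, 0.4, -1.7]
finger_gap: 19.7
grasp_force: 69.1
```

move_arm(
  motion="1.5 0 0 0 0 0 255;3 0 0 0 0 0 255;4.5 0 0 0 0 0 255;6 0 0 0 0 0 255;6.8 0 -0.5 0 0 0 255;7 0 -2 0 0 0 255;7 0 -5 0 0 0 255;7 0 -8 0 0 0 255",
)

```text
t: 12.33
eef_pos: [395.3, -139.1, 157.8]
ee_rot: [-0.357, -3.119, -0.001]
ft_force: [0.2, -0.7, -1.6]
finger_gap: 19.6
grasp_force: 69.1
```

move_arm(
  motion="0.2 1.5 0 0 0 0.01 255;0.6 5 0 0 0 0.02 255;1.2 8.8 0 0 0 0.036 255;1.7 12.6 0 0 0 0.036 255;2.2 16.4 0 0 0 0.036 255;2.7 20.2 0 0 0 0.036 255;3.2 24 0 0 0 0.036 255;3.7 27.8 0 0 0 0.036 255",
)

```text
t: 13.0
eef_pos: [423.7, 141.5, 158.4]
ee_rot: [0.413, 3.112, 0.001]
ft_force: [1.0, 0.4, -1.5]
finger_gap: 19.1
grasp_force: 69.2
```

move_arm(
  motion="0 3.6 0 0 0 0 255;0.2 7 0 0 0 0 255;0.6 10 0 0 0 0 255;1 12.6 0 0 0 0 255;1.4 14.4 0 0 0 0 255;1.6 15.4 0 0 0 0 255;1.6 15.7 0 0 0 0 255;1.6 15.7 0 0 0 0 255",
)

```text
t: 13.67
eef_pos: [448.9, 295.4, 157.7]
ee_rot: [0.412, 3.114, -0.0]
ft_force: [-1.4, -0.2, -2.5]
finger_gap: 19.6
grasp_force: 69.2
```

move_arm(
  motion="0.5 0 1.5 0 0 0 255;0.5 0 4 0 0 0 255;0.5 0 6 0 0 0 255;0.5 0 6.8 0 0 0 255;0.5 0 7 0 0 0 255;0.5 0 7 0 0 0 255;0.5 0 7 0 0 0 255;0.5 0 7 0 0 0 255",
)

```text
t: 14.33
eef_pos: [445.4, 296.9, 89.0]
ee_rot: [0.413, 3.112, 0.003]
ft_force: [-0.2, -0.4, -2.4]
finger_gap: 19.7
grasp_force: 69.2
```

```bash
cat > gchk.py <<'E'
import sys
from fit import *
np.set_printoptions(suppress=True,precision=2)
st=arm.sense();print(st["eef_pos"],st["ee_rot"])
R=Ro.from_rotvec(st["ee_rot"]).as_matrix(); P=[st["eef_pos"]+R@[2.2-q,0,-2.5] for q in(0,38,118)]
print("tip pred",P[2])
ims=[]
for n in("scene","wrist"):
    s=arm.snapshot(n)
    for l,z in(("gauge_tip",90),("gauge_collar",90),("read_point",90)): print(n,l,*marks(s,l,z,2))
    pp=proj(s,P); print(pp.round(1).tolist())
    r0,c0,h,w,f=(150,310,100,130,4) if n=="scene" else (0,0,420,560,1)
    a=cv2.resize(s["image"][r0:r0+h,c0:c0+w,::-1].copy(),None,fx=f,fy=f,interpolation=cv2.INTER_CUBIC) if f>1 else s["image"][:,:,::-1].copy()
    for B in GT: cv2.polylines(a,[((outl(s,B,(616.6,250,-.264))-[c0,r0]+.5)*f).astype(int)],True,(0,255,0),1)
    for p in pp: cv2.circle(a,tuple(((p[::-1]-[c0,r0]+.5)*f).astype(int)),3,(255,0,255),1)
    ims.append(a if f>1 else cv2.resize(a[160:],(520,242)))
cv2.imwrite(sys.argv[1],np.vstack([ims[0],ims[1]])[:600])
E
python3 gchk.py pics/g1.png
```

```text
[445.41 296.94  89.03] [0.41 3.11 0.  ]
tip pred [557.19 266.7   91.78]
scene gauge_tip (0.59, array([202.6, 373.9]), array([547.7, 270.3])) (0.55, array([205.3, 281.4]), array([571.6,  23. ]))
scene gauge_collar (0.58, array([188.4, 279. ]), array([497.5,  12.5])) (0.52, array([189.6, 378.2]), array([488.8, 288.5]))
scene read_point (0.76, array([155. , 400.8]), array([305.5, 379.8])) (0.65, array([221.2, 372.6]), array([624.5, 259.1]))
[[179.7, 379.6], [187.2, 377.6], [204.3, 373.0]]
wrist gauge_tip
wrist gauge_collar
wrist read_point
[[272.4, 283.4], [332.9, 283.3], [434.4, 283.0]]
```

View pics/g1.png

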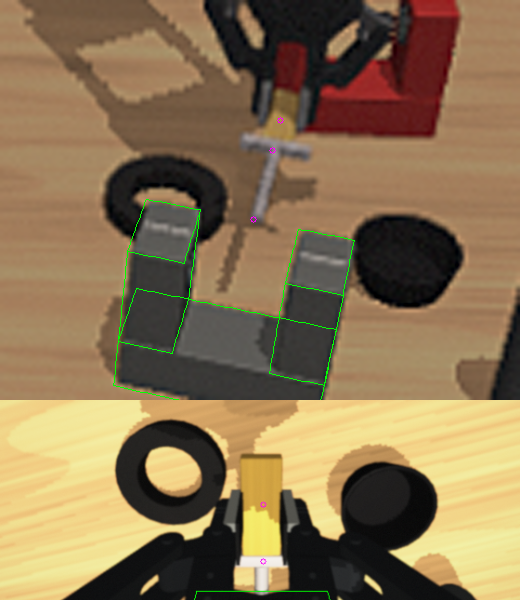

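The predicted rod points fall on the real rod, with the tip at view (219, 254). Gate outline fits. Advancing about 62 mm.

move_arm(
  motion="-0.7 -0.07 0.1 0 0 0 255;-1.7 -0.07 0.15 0 0 0 255;-2.8 -0.07 0.15 0 0 0 255;-3.9 -0.07 0.15 0 0 0 255;-4.9 -0.07 0.15 0 0 0 255;-5.7 -0.07 0.15 0 0 0 255;-6.1 -0.07 0.15 0 0 0 255;-6.17 -0.07 0.15 0 0 0 255",
)

```text
t: 15.4
eef_pos: [504.7, 279.4, 86.1]
ee_rot: [0.415, 3.114, 0.0]
ft_force: [-0.2, -0.8, -1.9]
finger_gap: 19.3
grasp_force: 69.2
```

move_arm(
  motion="0 0 0 0 0 0 255;0 0 0 0 0 0 255;0 0 0 0 0 0 255;0 0 0 0 0 0 255;0 0 0 0 0 0 255;0 0 0 0 0 0 255",
)

```text
t: 15.9
eef_pos: [503.2, 279.9, 86.1]
ee_rot: [-0.413, -3.114, 0.0]
ft_force: [0.6, -0.3, -2.8]
finger_gap: 19.4
grasp_force: 69.2
```

```bash
python3 gchk.py pics/g2.png
```

```text
[503.17 279.92  86.05] [-0.41 -3.11  0.  ]
tip pred [614.97 249.77  88.54]
scene gauge_tip (0.74, array([203.8, 199.5]), array([ 576.1, -196.2])) (0.72, array([205.2, 281. ]), array([571.2,  21.9]))
scene gauge_collar (0.82, array([202.3, 373.4]), array([546.5, 269.1])) (0.53, array([188.6, 279.6]), array([498.3,  14.2]))
scene read_point (0.66, array([155.3, 399.1]), array([307.6, 374.1])) (0.39, array([216.3, 370.8]), array([605.3, 256.4]))
[[192.6, 375.8], [200.7, 373.6], [219.1, 368.5]]
wrist gauge_tip
wrist gauge_collar (0.82, array([331., 284.]), array([536.9, 271.4])) (0.68, array([375.4, 557.3]), array([613.6, 422.4]))
wrist read_point
[[270.3, 283.0], [330.7, 282.9], [432.3, 282.8]]
```

View pics/g2.png

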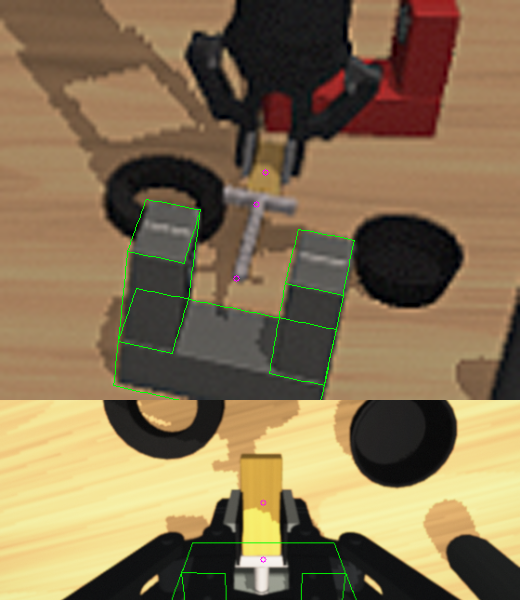

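The tip stands mid-gap at view (278, 237). Small final nudge.

move_arm(
  motion="-0.1 0.03 -0.1 0 0 0 255;-0.15 0.05 -0.15 0 0 0 255;-0.15 0.05 -0.15 0 0 0 255;-0.15 0.05 -0.15 0 0 0 255;-0.15 0.05 -0.15 0 0 0 255;-0.15 0.05 -0.15 0 0 0 255;-0.15 0.05 -0.15 0 0 0 255;-0.15 0.05 -0.15 0 0 0 255",
)

```text
t: 16.97
eef_pos: [505.0, 279.8, 87.5]
ee_rot: [-0.413, -3.114, 0.0]
ft_force: [0.1, 0.0, -2.5]
finger_gap: 19.3
grasp_force: 69.2
```

```bash
python3 gchk.py pics/g3.png | sed -n 1,2p
```

```text
[504.97 279.84  87.48] [-0.41 -3.11  0.  ]
tip pred [616.77 249.64  89.97]
```

```bash
python3 -c "
from workcell import arm
print(arm.finish_job())"
```

```text
the job is handed in; nothing more can be done
None
```

The job is handed in, with no verdict returned: the gauge was seated to its collar (about 7 N) and drawn right out. It is now held level at the gate, tip within about 1 mm of my estimate of the read point (good to a few mm), at about 17 s.

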